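Shut off the tagged water valve in the supply box

TASK

Before the wash-up station is packed away, shut its water off: push the cover of the grey supply box along its guides, off the well and over the closed deck as far as the end stop, then push the handle of the valve that has the round tag disc on its pivot clockwise, a quarter turn, until it is fully shut. Work with the fingertips or the outside of the fingers only: do not pinch or lift the cover or the handle, and leave the untagged valve and everything lying about where it is. At the end the cover lies flat on the deck, clear of the well, and the hand is clear of everything.

Things in the scene. Friction and masses are not known exactly. Their poses are not given: they have to be found in the camera images.
- supply_box: Fixed grey box, 292 (x) by 400 mm (y), yaw up to 0.45 rad. Origin: centre of its underside, on the table; x points away from the robot at yaw 0. Along y: closed ledge -200 to -125; open well with two valves -125 to +20 (x -127 to +127, floor at z 8); closed deck +20 to +200. Rims and deck at z 60. Guide lips (8 tall, x +-134) from y -140 to +200; end stop lip at y +194. +y: from ledge to end stop.
- cover: Loose flat aluminium cover, 260 (x) by 165 (y) by 6 mm, about 0.45 kg, lying between the guide lips (4 mm play each side). At the start it hides the well (centre at about box y -50 mm). It slides along box +y (about 2 to 4 N) until it meets the end stop (centre at box y +111 mm). Origin: centre of its underside; axes as the box's.
- cover_bar (a point): Centre of the upright bar on the middle of the cover: 120 mm (x) by 14 mm (y), 26 mm tall from the cover's upper face (this point is half-way up). Push it on its box -y side.
- tagged_pivot (a point): Marked valve: point on its vertical spindle axis, at mid-height of the handle (44 mm above the table). A round tag disc, 44 mm across, 5 mm thick, lies on top of the pivot end of the marked handle; the other has none, and is else the same. The valves are at box y -20 mm, one at box x -48, one at +62 mm: either may be the marked one. Axes as the box's.
- tagged_handle (a joint): Marked handle's angle, rad: 0 = open, along its pipe, pointing from the pivot to box -y; 1.571 = fully shut at its stop, across the pipe, pointing to box -x. It shuts clockwise seen from above. Starts at 0 to 0.3 and stays where it is left; friction about 0.12 N m.
- tagged_grip (a point): Point on the centre line of the marked handle, 45 mm from its pivot axis, at mid-height. The handle is a straight steel bar 14 mm wide and 12 mm tall (38 to 50 mm above the table), its end 65 mm from the pivot axis. The pipe under it has its top 30 mm above the table. Axes turn with the handle: y runs from its end to the pivot.
- plain_grip (a point): The same point, 45 mm from the pivot, on the other handle, the same bar without a tag disc; it starts near its open position (0 to 0.25 rad) and is to be left alone.
- coupling: Loose brass pipe coupling, 30 mm across, 24 mm tall, standing on the box's ledge. Origin: centre of its underside. Leave alone.
- mug: Loose white mug, 80 mm across, 90 mm tall, on the table beyond the box's ledge end. Origin: centre of its underside. Leave alone.
- jar: Loose glass jar, 60 mm across, 75 mm tall, beside the mug. Origin: centre of its underside. Leave alone.
- wrench: Loose wrench lying on the table on the robot's side of the box. Leave alone.
- spoon: Loose spoon lying on the table beyond the box's end stop. Leave alone.
- pipe_cap: Loose brass pipe cap, 40 mm across, 30 mm tall, on the table beyond the end stop. Origin: centre of its underside. Leave alone.

How it is judged:
On the way, in this order (a step that is already met when the one before it is completed fails the run):
1. the cover is slid off the well while the tagged valve is still open (y of cover in the frame of supply_box above 0.095 m and value of joint tagged_handle below 0.6 rad), for 0.2 s.
2. the tagged handle is pushed shut (value of joint tagged_handle above 1.45 rad), for 0.2 s.
At the end, for the whole second after the job is handed in: The tagged handle is within 0.12 rad (7 degrees) of fully shut; the cover lies flat (within 4 mm and 0.05 rad) and at rest on the deck, its centre within 16 mm of its place against the end stop; the plain handle's point is within 10 mm of its start (value of joint tagged_handle above 1.45 rad and y of cover in the frame of supply_box above 0.095 m and z of cover in the frame of supply_box between 0.056 and 0.064 m and angle between cover's own z axis and vertical below 0.05 rad and linear speed of cover below 0.02 m/s and distance of plain_grip from where it was at the start of the episode below 0.01 m); the robot touches nothing.
It fails at once if the cover is lifted or tipped (z of cover in the frame of supply_box above 0.072 m or angle between cover's own z axis and vertical above 0.15 rad).
It fails at once if the cover's bar is taken between the fingers (y of the grasp point in the frame of cover_bar between -0.009 and 0.009 m and x of the grasp point in the frame of cover_bar between -0.06 and 0.06 m and z of the grasp point in the frame of cover_bar between -0.05 and 0.02 m).
It fails at once if the tagged handle is taken between the fingers (x of the grasp point in the frame of tagged_grip between -0.009 and 0.009 m and y of the grasp point in the frame of tagged_grip between -0.03 and 0.03 m and z of the grasp point in the frame of tagged_grip between -0.05 and 0.015 m).
It fails at once if the plain valve's handle is moved by more than 10 mm (distance of plain_grip from where it was at the start of the episode above 0.01 m).
It fails at once if a bystander is moved by more than 25 mm (distance of any of coupling, mug, jar, wrench, spoon, pipe_cap from where it was at the start of the episode above 0.025 m).
It also fails if it takes over 56 s, if anything falls off the work surface, if the arm or the gripper's body presses on something with over 40 N, if the wrist force passes 120 N, or if a joint passes its speed limit or range.

ROBOT

A 6-joint arm with a two-finger parallel gripper is mounted at the origin on the work surface. World frame = base frame: x ahead of the robot, y to its left, z up, the work surface at z = 0. Lengths are in m, angles in rad, forces in N, time in s.
With the tool pointing down it reaches from about 0.35 to 0.875 m from the base axis. Payload 4.2 kg.
Tool frame: the origin (TCP) lies midway between the tips of the shut fingers; the grasp point (between the pads) lies 19 mm behind it; z points along the fingers, y is the direction in which the jaws open and shut (so a half turn about z gives the same grasp; the last joint's range is limited). The gripper opens to 87 mm and grips with 3 to 60 N. Pads are 19 mm wide; open, the fingers measure 117 mm over their backs; the gripper's body (75 mm by 190 mm) begins 51 mm behind the grasp point.
Start: joints at [-1.068, 0.385, 0.008, 0, -1.194, -0.259], TCP at [0.151, -0.606, 0.223] pointing down, gripper open.
Joint ranges: [-3.14, 3.14], [-1.21, 2.06], [-1.07, 1.41], [-3.16, 2.05], [-2.99, -0.16], [-3.1, 3.1]. Speed limits (rad/s): [2.79, 2.79, 3.14, 3.14, 3.14, 3.14].

INTERFACE

Orientations are given as a unit quaternion [w, x, y, z].
In Python, from plant import r gives the robot as it stands.
- The arm moves only by the shell command python3 -m creep 'ROWS' [OPENING] [FORCE]. ROWS is JSON, a list of rows, each a list of 2 entries, a list of its own where there are three numbers: the shift along the tool's x, y, z in m, then the turn, a rotation vector about the tool's x, y, z in degrees. A call has 1 to 12 rows; each row is the pose to reach, as a shift and turn from the pose commanded when the call began, along the tool's axes at that moment; what a row does not reach only later rows make up. A row lasts 1/10 s, in which the tool goes at most 50 mm and 8.59 degrees, less where a joint would pass 70% of its speed; a pose out of reach is approached as far as the arm can. A call with a gripper value outside its range is refused whole. OPENING is the closure, from 0 (fully open) to 1 (shut), set as the call begins (- or left out, the last holds). The fingers move at their own pace and stop on an object; FORCE is the grip in N (left out, the last holds). Time passes only in rows, so rows that repeat a pose let the fingers close. It gives the time, the measured TCP pose, the force and the opening at its end, in the units of the state.
- r.get_state(): the state, without advancing time (a new reading comes with each control period).
- r.camera(name): name is "side" or "top"; returns the picture (384x512x3 uint8, blue, green, red); there is no depth.
- r.camera_info(name): a dict with "fx", "fy", "cx", "cy" (pixels), "world_from_camera" (4x4, takes a point from camera to world coordinates). Camera axes: x right, y down, z forward; pixel columns grow to the right and rows downward; lengths in m; the calibration is good to about 2 mm. A picture is of the moment at which its call begins. camera_info takes no time and is no camera call.
- r.close_job(): hands the job in, once; it reports no verdict.
Trained networks look in the newest picture that a camera, given by its name, has taken for a name from the list of things; names that differ only in an ending like _2 or _b are one class to them, and where a whole thing is asked for, a point or a joint stands for the part that bears it (a point fixed in the world has none). Each returns a list of dicts, best first, with "conf" (0 to 1); they miss things now and then, are a little off and sometimes report something else, mostly with a low value. They report only what shows in the picture. A call takes as long as a camera call.
- r.recognise(target, camera): "extent" ([centre column, centre row, width, height] in pixels, round what is visible of it).
- r.trace(target, camera): "mask" (384x512 bool, what is visible of it) and "extent" ([centre column, centre row, width, height] in pixels, round what is visible of it).
- r.landmark_of(target, camera): "position" ([column, row] in pixels: a listed point, or the origin of a listed thing).
The state is a dict: "time_s": time; "joints": joint angles; "qd": joint speeds; "effort": joint torques, N m; "tcp_pos": TCP position; "eef_rot": TCP orientation; "contact_force": force on the tool from outside, world axes, zero at the start; "torque": the same for the moment, N m; "finger_gap": finger opening in m.
Only numpy, scipy, OpenCV 4.12 (cv2) and the standard library are available. Lean on these libraries where they do the work, as an engineer would, in place of code of your own. Each camera call takes 0.05 s, during which the arm holds its last target. There are 200 camera calls.

## Working session

There is one attempt and no reset: what is moved stays moved. The work goes in short steps, Python scripts to look and compute and a shell command to move; the robot and the scene stay as the last step left them, time stands still between calls to the robot, and variables do not carry over. Pictures are saved under pics/ and viewed, about 8 in all and at most 12, crops included, and the job is handed in when it is done.

```bash
mkdir -p pics; ls
cat > h.py <<'E'
import numpy as np,cv2,sys
from plant import r
from scipy.spatial.transform import Rotation as R
def pic(cam,fn,crop=None,s=1):
    im=r.camera(cam)
    if crop: im=im[crop[1]:crop[3],crop[0]:crop[2]]
    cv2.imwrite('pics/'+fn,cv2.resize(im,None,fx=s,fy=s,interpolation=cv2.INTER_CUBIC))
def ray(cam,px,z):
    i=r.camera_info(cam);T=np.array(i['world_from_camera'])
    d=T[:3,:3]@np.array([(px[0]-i['cx'])/i['fx'],(px[1]-i['cy'])/i['fy'],1]);o=T[:3,3]
    return o+d*(z-o[2])/d[2]
def proj(cam,p):
    i=r.camera_info(cam);T=np.linalg.inv(np.array(i['world_from_camera']))
    q=T[:3,:3]@np.array(p)+T[:3,3]
    return np.array([i['fx']*q[0]/q[2]+i['cx'],i['fy']*q[1]/q[2]+i['cy']])
def state():
    s=r.get_state()
    print(round(s['time_s'],2),np.round(s['tcp_pos'],4),np.round(s['eef_rot'],4),np.round(s['contact_force'],1),round(s['finger_gap'],4))
    return s
E
python3 - <<'E'
from h import *
np.set_printoptions(suppress=True,precision=4)
s=state()
print(R.from_quat(np.roll(s['eef_rot'],-1)).as_matrix())
pic('top','t0.png',s=1.5);pic('side','s0.png',s=1.5)
Z={'supply_box':0,'cover':.06,'cover_bar':.079,'coupling':.06,'mug':0,'jar':0,'pipe_cap':0,'wrench':0,'spoon':0}
for c in('top','side'):
    print(c,r.camera_info(c)['world_from_camera'][0][3],r.camera_info(c)['world_from_camera'][1][3],r.camera_info(c)['world_from_camera'][2][3])
    for n,z in Z.items():
        for d in r.landmark_of(n,c)[:2]:
            print(n,round(d['conf'],2),np.round(d['position'],1),ray(c,d['position'],z)[:2])
E
```

```text
pics
0.0 [ 0.1507 -0.6059  0.2215] [-0.0002 -0.1215  0.9926  0.0011] [-0.2 -0.2 -0.7] 0.0869
[[-0.9705 -0.2412 -0.0006]
 [-0.2412  0.9705  0.0021]
 [ 0.0001  0.0022 -1.    ]]
top 0.5167044414018307 0.05690384829564445 1.186435847663303
supply_box 0.87 [306.9 208.9] [ 0.5568 -0.0979]
cover 0.62 [324.8 210.7] [ 0.5492 -0.1455]
cover 0.2 [405.6 185.6] [ 0.6274 -0.3975]
cover_bar 0.61 [331.2 208.6] [ 0.5551 -0.1616]
coupling 0.58 [364.6 192.3] [ 0.6064 -0.2697]
mug 0.58 [399.6 242. ] [ 0.4496 -0.3976]
mug 0.58 [365.3 192.4] [ 0.6109 -0.2894]
jar 0.6 [406.8 188.9] [ 0.6224 -0.4253]
jar 0.39 [309.8 208.4] [ 0.5584 -0.1074]
pipe_cap 0.66 [216.7 217.3] [0.5292 0.1962]
wrench 0.9 [272.  266.1] [0.3719 0.0163]
spoon 0.62 [231.9 171.9] [0.6782 0.1475]
side 0.19248178034074884 0.6012825162335027 0.7456721039869115
supply_box 0.68 [296.4 192.1] [ 0.5563 -0.1101]
cover 0.67 [306.  172.4] [ 0.5482 -0.1422]
cover 0.22 [312.1 140.9] [ 0.6126 -0.2924]
cover_bar 0.7 [311.5 164.6] [ 0.5432 -0.162 ]
coupling 0.53 [308.2 169.3] [ 0.5501 -0.1585]
coupling 0.51 [309.3 145.9] [ 0.6062 -0.2629]
mug 0.84 [368.2 155.5] [ 0.4531 -0.4088]
jar 0.77 [322.2 137.3] [ 0.6309 -0.4116]
pipe_cap 0.64 [242.5 263.7] [0.5295 0.1926]
wrench 0.76 [333.6 249. ] [0.3658 0.0175]
spoon 0.97 [212.2 230.9] [0.6614 0.1556]
```

View pics/t0.png

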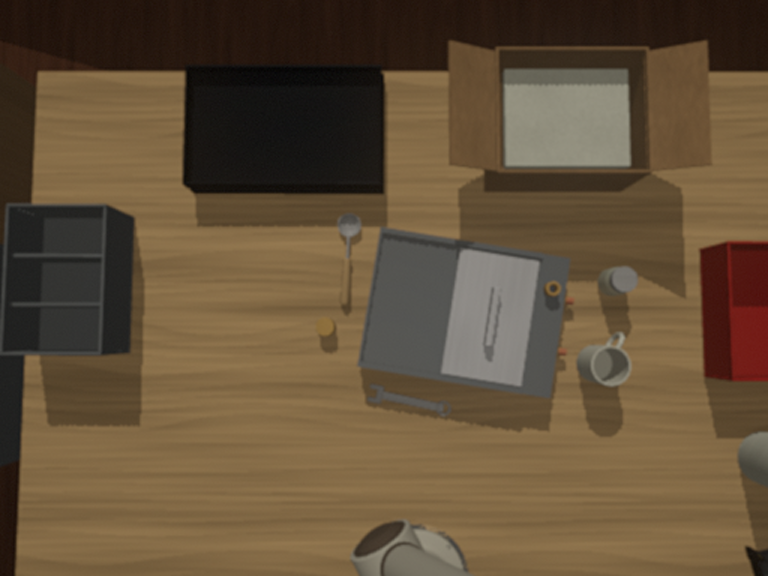

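View pics/s0.png

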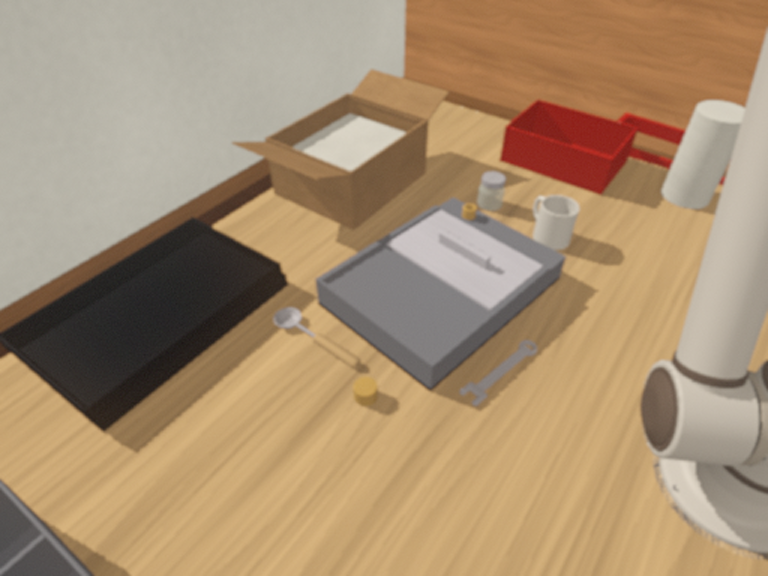

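Run:
```python
from h import *
np.set_printoptions(suppress=True,precision=4)
pic('top','tmp.png')
for n,z in(('supply_box',.06),('cover',.066),('cover_bar',.092)):
    for d in r.trace(n,'top')[:1]:
        m=d['mask'].astype(np.uint8)
        c=max(cv2.findContours(m,0,1)[0],key=cv2.contourArea)
        q=cv2.boxPoints(cv2.minAreaRect(c))
        w=np.array([ray('top',p,z)[:2] for p in q]);e=np.diff(np.vstack([w,w[:1]]),axis=0)
        print(n,d['conf'],m.sum(),'ctr',w.mean(0),'len',np.hypot(*e.T),'ang',np.arctan2(e[:,1],e[:,0])); print(np.round(q,1).tolist())
```

```text
supply_box 0.71 7525 ctr [ 0.5592 -0.105 ] len [0.2949 0.4282 0.2936 0.4212] ang [-0.1635 -1.7392  2.9544  1.4056]
[[236.1999969482422, 243.1999969482422], [252.0, 149.6999969482422], [387.3999938964844, 172.60000610351562], [371.6000061035156, 266.0]]
cover 0.74 4522 ctr [ 0.5488 -0.1491] len [0.2639 0.169  0.2635 0.1665] ang [-0.1627 -1.7284  2.9694  1.4159]
[[292.70001220703125, 249.10000610351562], [306.0, 164.60000610351562], [359.8999938964844, 173.10000610351562], [346.6000061035156, 257.6000061035156]]
cover_bar 0.58 4624 ctr [ 0.5488 -0.1441] len [0.2589 0.1675 0.2585 0.165 ] ang [-0.1647 -1.7305  2.9673  1.4138]
[[292.1000061035156, 248.89999389648438], [305.70001220703125, 164.10000610351562], [360.29998779296875, 172.89999389648438], [346.79998779296875, 257.6000061035156]]
```

The top view shows the deck on the left, so box +y is about world +y. The cover bar runs from about (497,290) to (488,360) in the ×1.5 picture, the coupling is at (553,288), and the mug and jar are beyond the ledge. The side view agrees. From these, box centre ≈ (0.557, -0.098) and yaw ≈ -0.16 rad. Next I move the shut fingers above the ledge side of the bar, with tool y along box +y.

```bash
python3 -m creep '[[[-0.02,0.0125,0],[0,0,3]],[[-0.055,0.034,0],[0,0,7]],[[-0.095,0.059,0],[0,0,11]],[[-0.137,0.085,0],[0,0,15]],[[-0.18,0.112,0],[0,0,19]],[[-0.223,0.138,0],[0,0,23.2]],[[-0.266,0.165,0],[0,0,23.2]],[[-0.309,0.192,0],[0,0,23.2]],[[-0.352,0.219,0],[0,0,23.2]],[[-0.395,0.245,0],[0,0,23.2]],[[-0.435,0.27,0],[0,0,23.2]],[[-0.473,0.294,0],[0,0,23.2]]]' 1 20
python3 -m creep '[[[0,0,0],[0,0,0]],[[0,0,0.02],[0,0,0]],[[0,0,0.045],[0,0,0]],[[0,0,0.065],[0,0,0]],[[0,0,0.08],[0,0,0]],[[0,0,0.08],[0,0,0]],[[0,0,0.08],[0,0,0]]]'
cat >> h.py <<'E'
B=np.array([.557,-.098]);YAW=-.162
def box(p):
    d=np.array(p[:2])-B;c,s=np.cos(YAW),np.sin(YAW);return np.array([c*d[0]+s*d[1],-s*d[0]+c*d[1]])
def rep():
    s=state();M=R.from_quat(np.roll(s['eef_rot'],-1)).as_matrix()
    print('tcp in box',np.round(box(s['tcp_pos']),4),'tool y yaw err deg',round(np.degrees(np.arctan2(M[1,1],M[0,1])-np.pi/2-YAW),2))
E
python3 - <<'E'
from h import *
rep();pic('top','t1.png',(220,130,420,280),4)
for c in('top','side'):
    if c=='side':r.camera(c)
    for n,z in(('cover',.06),('cover_bar',.079)):
        for d in r.landmark_of(n,c)[:1]:print(c,n,d['conf'],np.round(box(ray(c,d['position'],z)),4))
E
```

```text
time_s: 2.4
tcp_pos: [0.5404, -0.2051, 0.2229]
eef_rot: [0.0, 0.08, 0.997, -0.0]
contact_force: [0.6, -0.1, -0.2]
finger_gap: 0.0027
time_s: 3.1
tcp_pos: [0.539, -0.2075, 0.143]
eef_rot: [0.0, 0.081, 0.997, -0.0]
contact_force: [1.1, 0.5, 0.3]
finger_gap: 0.0005
3.1 [ 0.539  -0.2075  0.143 ] [ 1.000e-04  8.060e-02  9.968e-01 -2.000e-04] [1.1 0.5 0.3] 0.0005
tcp in box [-1.00e-04 -1.11e-01] tool y yaw err deg 0.04
side cover 0.94 [-0.0062 -0.0478]
side cover_bar 0.9 [-0.0006 -0.0706]
```

View pics/t1.png

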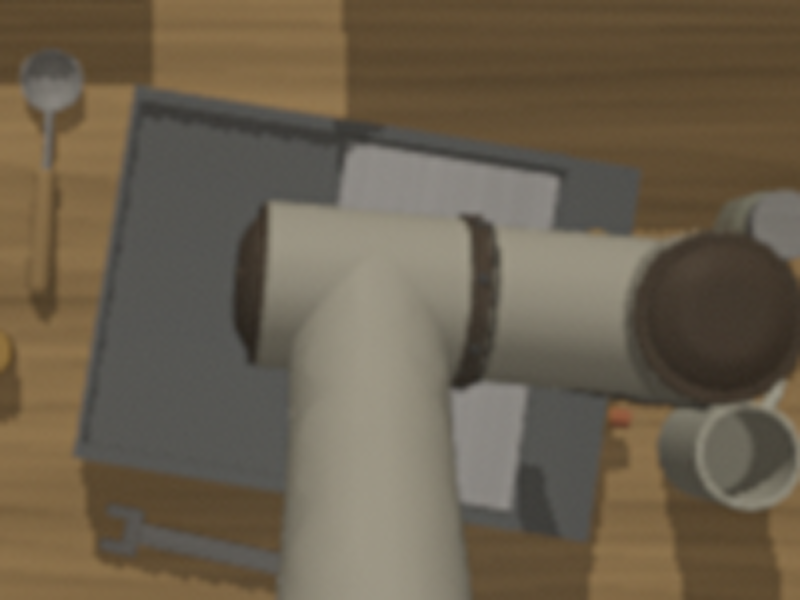

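```bash
python3 -m creep '[[[0,0,0.02],[0,0,0]],[[0,0,0.045],[0,0,0]],[[0,0,0.06],[0,0,0]],[[0,0,0.067],[0,0,0]],[[0,0,0.067],[0,0,0]],[[0,0,0.067],[0,0,0]]]'
python3 -m creep '[[[0,0.004,0],[0,0,0]],[[0,0.01,0],[0,0,0]],[[0,0.016,0],[0,0,0]],[[0,0.022,0],[0,0,0]],[[0,0.028,0],[0,0,0]],[[0,0.034,0],[0,0,0]],[[0,0.04,0],[0,0,0]],[[0,0.046,0],[0,0,0]],[[0,0.052,0],[0,0,0]],[[0,0.058,0],[0,0,0]],[[0,0.064,0],[0,0,0]],[[0,0.07,0],[0,0,0]]]'
python3 -c "
from h import *;rep()"
```

```text
time_s: 4.0
tcp_pos: [0.5396, -0.2072, 0.0764]
eef_rot: [0.001, 0.08, 0.997, -0.0]
contact_force: [0.5, -0.5, 0.7]
finger_gap: 0.0005
time_s: 5.2
tcp_pos: [0.55, -0.1376, 0.0755]
eef_rot: [-0.0, 0.081, 0.997, -0.0]
contact_force: [-0.8, -2.9, 1.2]
finger_gap: 0.0003
5.2 [ 0.55   -0.1376  0.0755] [-2.000e-04  8.060e-02  9.967e-01 -1.000e-04] [-0.8 -2.9  1.2] 0.0003
tcp in box [-0.0005 -0.0402] tool y yaw err deg 0.04
```

```bash
python3 -m creep '[[[0,0.006,0],[0,0,0]],[[0,0.014,0],[0,0,0]],[[0,0.023,0],[0,0,0]],[[0,0.032,0],[0,0,0]],[[0,0.041,0],[0,0,0]],[[0,0.05,0],[0,0,0]],[[0,0.059,0],[0,0,0]],[[0,0.068,0],[0,0,0]],[[0,0.077,0],[0,0,0]],[[0,0.086,0],[0,0,0]],[[0,0.094,0],[0,0,0]],[[0,0.1,0],[0,0,0]]]'
python3 -m creep '[[[0,0.005,0],[0,0,0]],[[0,0.01,0],[0,0,0]],[[0,0.014,0],[0,0,0]],[[0,0.018,0],[0,0,0]],[[0,0.018,0],[0,0,0]]]'
python3 - <<'E'
from h import *
rep();pic('side','s2.png',(180,90,400,255),3.5)
for d in r.landmark_of('cover','side')[:1]+r.landmark_of('cover_bar','side')[:1]:print(d['conf'],d['position'],box(ray('side',d['position'],.06)),box(ray('side',d['position'],.079)))
E
```

```text
time_s: 6.4
tcp_pos: [0.5663, -0.0384, 0.0756]
eef_rot: [-0.0, 0.08, 0.997, -0.0]
contact_force: [-0.2, -3.6, 0.0]
finger_gap: 0.0004
time_s: 6.9
tcp_pos: [0.5693, -0.0207, 0.0755]
eef_rot: [0.0, 0.08, 0.997, 0.0]
contact_force: [-0.8, -1.1, -0.1]
finger_gap: 0.0004
6.9 [ 0.5693 -0.0207  0.0755] [2.000e-04 8.040e-02 9.968e-01 4.000e-04] [-0.8 -1.1 -0.1] 0.0004
tcp in box [-0.0003  0.0783] tool y yaw err deg 0.06
0.98 [272.8, 197.0] [-0.00408842  0.10062096] [-0.01706907  0.115327  ]
0.83 [274.7, 190.6] [0.00978182 0.07815431] [-0.00358318  0.0934829 ]
```

View pics/s2.png

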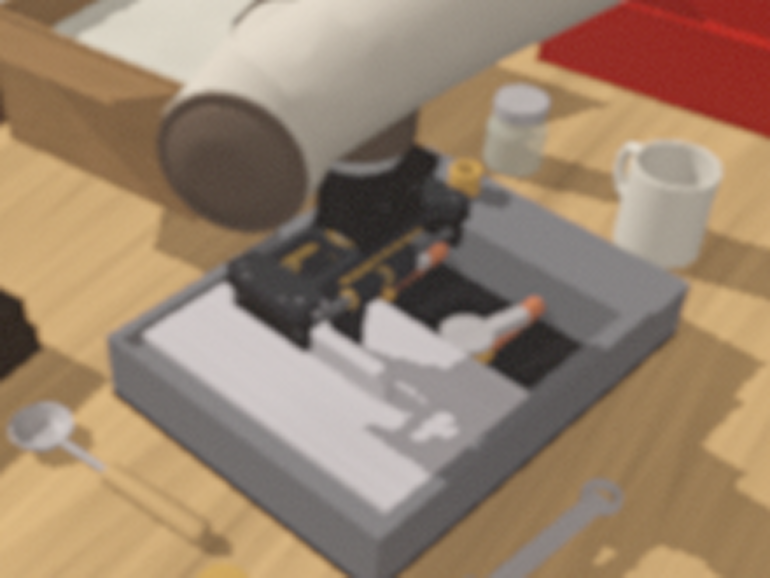

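The side view shows the cover almost at the stop and the well open. The tagged valve, with its white disc at crop (468,335), is on the robot's side at box x = -48. I'll push the last centimetre gently.

```bash
python3 -m creep '[[[0,0.002,0],[0,0,0]],[[0,0.004,0],[0,0,0]],[[0,0.006,0],[0,0,0]],[[0,0.008,0],[0,0,0]],[[0,0.008,0],[0,0,0]]]'
python3 -m creep '[[[0,0.001,0],[0,0,0]],[[0,0.002,0],[0,0,0]],[[0,0.003,0],[0,0,0]],[[0,0.004,0],[0,0,0]],[[0,0.004,0],[0,0,0]]]'
```

```text
time_s: 7.55
tcp_pos: [0.5703, -0.0134, 0.0756]
eef_rot: [-0.0, 0.08, 0.997, -0.0]
contact_force: [-1.0, -2.4, 0.9]
finger_gap: 0.0005
time_s: 8.05
tcp_pos: [0.5711, -0.0094, 0.0756]
eef_rot: [0.0, 0.08, 0.997, 0.0]
contact_force: [-0.7, -2.0, 1.6]
finger_gap: 0.0004
```

```bash
python3 -m creep '[[[0,0.001,0],[0,0,0]],[[0,0.002,0],[0,0,0]],[[0,0.003,0],[0,0,0]],[[0,0.003,0],[0,0,0]]]'
python3 -m creep '[[[0,0.001,0],[0,0,0]],[[0,0.002,0],[0,0,0]],[[0,0.003,0],[0,0,0]],[[0,0.003,0],[0,0,0]]]'
```

```text
time_s: 8.45
tcp_pos: [0.5716, -0.0065, 0.0756]
eef_rot: [0.0, 0.08, 0.997, 0.0]
contact_force: [-1.0, -2.5, 1.0]
finger_gap: 0.0004
time_s: 8.85
tcp_pos: [0.5721, -0.0035, 0.0756]
eef_rot: [0.0, 0.08, 0.997, 0.0]
contact_force: [-0.9, -2.6, 2.0]
finger_gap: 0.0005
```

```bash
python3 -m creep '[[[0,0.001,0],[0,0,0]],[[0,0.002,0],[0,0,0]],[[0,0.003,0],[0,0,0]],[[0,0.003,0],[0,0,0]]]'
python3 - <<'E'
from h import *
rep();r.camera('side');r.camera('top')
for n,z in(('cover',.06),('cover_bar',.079)):
  for c in('side','top'):
    for d in r.landmark_of(n,c)[:1]:print(n,c,d['conf'],box(ray(c,d['position'],z)))
E
```

```text
time_s: 9.25
tcp_pos: [0.5721, -0.0024, 0.0756]
eef_rot: [-0.001, 0.08, 0.997, -0.001]
contact_force: [-0.4, -9.3, 0.9]
finger_gap: 0.0005
9.25 [ 0.5721 -0.0024  0.0756] [-6.000e-04  8.050e-02  9.968e-01 -1.300e-03] [-0.4 -9.3  0.9] 0.0005
tcp in box [-0.0006  0.0968] tool y yaw err deg 0.05
cover side 0.6 [-0.0007658   0.10229518]
cover_bar side 0.6 [0.00185205 0.09840648]
cover_bar top 0.56 [-0.18890789  0.09190872]
```

The force rose to 9 N, so the cover is against the end stop. Next I back off, rise and move beyond the ledge for a clear view.

```bash
python3 -m creep '[[[0,-0.008,0],[0,0,0]],[[0,-0.02,0],[0,0,0]],[[0,-0.02,-0.03],[0,0,0]],[[0,-0.03,-0.07],[0,0,0]],[[0,-0.06,-0.11],[0,0,0]],[[0,-0.1,-0.12],[0,0,0]],[[0,-0.145,-0.12],[0,0,0]],[[0,-0.19,-0.12],[0,0,0]],[[0,-0.235,-0.12],[0,0,0]],[[0,-0.28,-0.12],[0,0,0]],[[0,-0.32,-0.12],[0,0,0]],[[0,-0.34,-0.12],[0,0,0]]]'
python3 - <<'E'
from h import *
rep();pic('side','s3.png',(210,100,370,220),5);pic('top','t3.png',(220,130,420,280),4)
for n,z in(('supply_box',0),('cover',.06),('cover_bar',.079),('tagged_pivot',.044),('tagged_grip',.044),('plain_grip',.044)):
  for c in('side','top'):
    for d in r.landmark_of(n,c)[:2]:print(n,c,round(d['conf'],2),np.round(d['position'],1),np.round(box(ray(c,d['position'],z)),4))
E
```

```text
time_s: 10.75
tcp_pos: [0.5171, -0.3392, 0.1953]
eef_rot: [0.0, 0.082, 0.997, 0.0]
contact_force: [1.0, 0.0, 0.4]
finger_gap: 0.0002
10.75 [ 0.5171 -0.3392  0.1953] [4.000e-04 8.190e-02 9.966e-01 2.000e-04] [1.  0.  0.4] 0.0002
tcp in box [-0.0005 -0.2445] tool y yaw err deg -0.11
supply_box side 0.94 [296.9 192. ] [ 0.0004 -0.0135]
supply_box top 0.85 [305.9 207.2] [0.0047 0.0041]
cover side 0.58 [271.2 199.6] [-0.008   0.1111]
cover top 0.75 [270.6 203.8] [-0.0061  0.1209]
cover_bar side 0.63 [272.2 191.9] [-0.0023  0.1021]
cover_bar top 0.86 [276.7 202.2] [0.0007 0.1038]
tagged_pivot side 0.81 [311.4 188.2] [-0.0465 -0.0173]
tagged_pivot side 0.5 [365.9 155.3] [-0.0715 -0.2628]
tagged_grip side 0.79 [325.4 181.9] [-0.0583 -0.068 ]
tagged_grip top 0.49 [326.9 228.3] [-0.0525 -0.0656]
plain_grip side 0.57 [294.2 170. ] [ 0.0419 -0.044 ]
plain_grip side 0.24 [212.8 229.1] [0.0341 0.2837]
plain_grip top 0.7 [330.6 194.5] [ 0.0543 -0.0612]
```

View pics/s3.png

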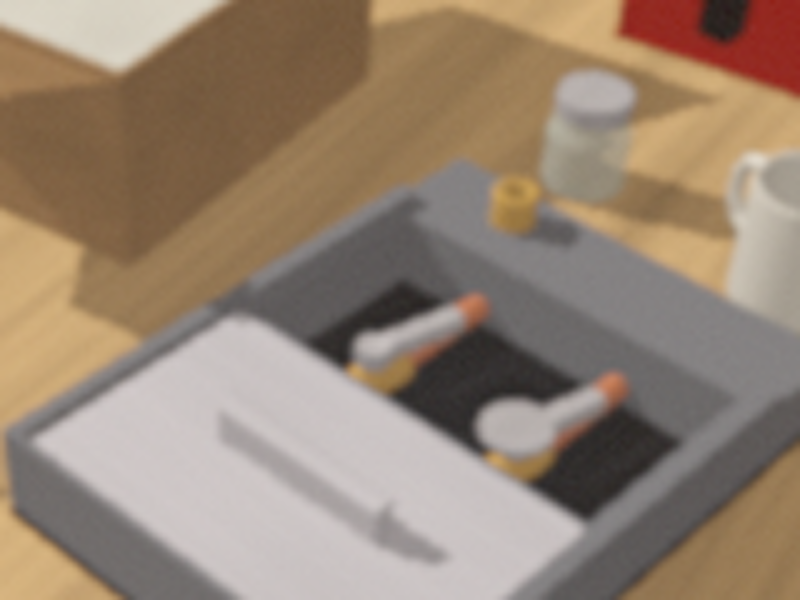

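View pics/t3.png

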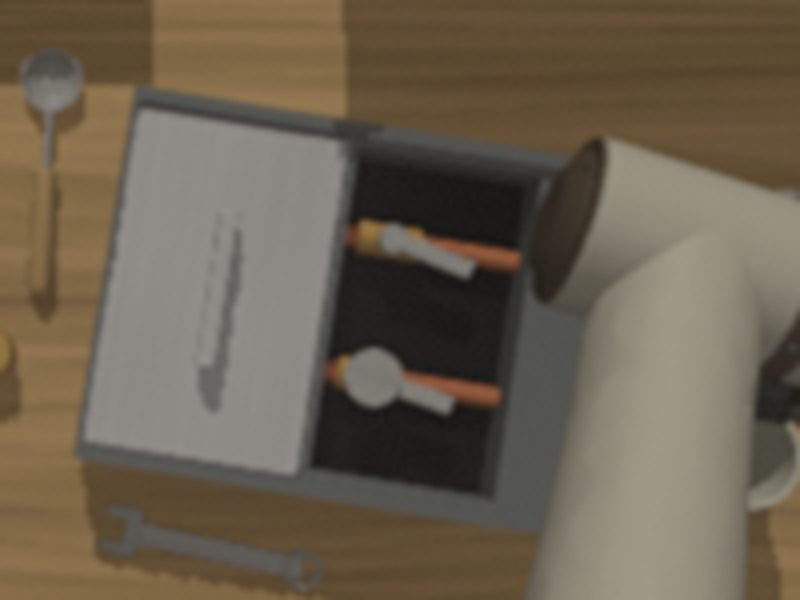

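The cover lies against the stop and the well is fully open. In the top crop, the tagged pivot disc is at (374,377) and its handle end at (452,404); the plain pivot is at (397,240) and its end at (472,268). Both handles are partly turned towards box -x.

Run:
```python
from h import *
f=lambda x,y,z:np.round(box(ray('top',(220+(x+.5)/4-.5,130+(y+.5)/4-.5),z)),4)
g=lambda x,y,z:np.round(box(ray('side',(210+(x+.5)/5-.5,100+(y+.5)/5-.5),z)),4)
print('top: tag',f(374,377,.055),'end',f(452,404,.05),'plain',f(397,240,.05),'end',f(472,268,.05))
print('side: tag',g(517,428,.055),'end',g(605,396,.047))
print('well corners top',f(495,494,.06),f(537,182,.06))
```

```text
top: tag [-0.046  -0.0194] end [-0.0568 -0.0832] plain [ 0.0628 -0.0215] end [ 0.0506 -0.0828]
side: tag [-0.0484 -0.0203] end [-0.0625 -0.0869]
well corners top [-0.1197 -0.124 ] [ 0.1242 -0.1208]
```

```bash
python3 -m creep '[[[0.002,0.02,0],[0,0,0]],[[0.005,0.05,0],[0,0,0]],[[0.008,0.09,0],[0,0,0]],[[0.01,0.125,0],[0,0,0]],[[0.011,0.155,0],[0,0,0]],[[0.0115,0.17,0.015],[0,0,0]],[[0.0115,0.1765,0.04],[0,0,0]],[[0.0115,0.1765,0.07],[0,0,0]],[[0.0115,0.1765,0.09],[0,0,0]],[[0.0115,0.1765,0.1],[0,0,0]],[[0.0115,0.1765,0.1],[0,0,0]]]'
python3 -c "
from h import *;rep()"
```

```text
time_s: 12.55
tcp_pos: [0.5342, -0.1602, 0.0944]
eef_rot: [-0.001, 0.08, 0.997, -0.0]
contact_force: [0.7, 0.4, 0.6]
finger_gap: 0.0008
12.55 [ 0.5342 -0.1602  0.0944] [-1.400e-03  8.050e-02  9.968e-01 -1.000e-04] [0.7 0.4 0.6] 0.0008
tcp in box [-0.0125 -0.0651] tool y yaw err deg 0.05
```

```bash
python3 -m creep '[[[0,-0.003,0.015],[0,0,0]],[[0,-0.003,0.035],[0,0,0]],[[0,-0.003,0.05],[0,0,0]],[[0,-0.003,0.057],[0,0,0]],[[0,-0.003,0.057],[0,0,0]],[[0.004,-0.003,0.057],[0,0,0]],[[0.01,-0.003,0.057],[0,0,0]],[[0.016,-0.003,0.057],[0,0,0]],[[0.021,-0.003,0.057],[0,0,0]],[[0.025,-0.004,0.057],[0,0,0]],[[0.029,-0.005,0.057],[0,0,0]],[[0.032,-0.0055,0.057],[0,0,0]]]'
python3 -c "
from h import *;rep()"
```

```text
time_s: 13.75
tcp_pos: [0.5042, -0.1605, 0.0393]
eef_rot: [0.002, 0.08, 0.997, 0.0]
contact_force: [3.3, 0.4, -0.2]
finger_gap: 0.0008
13.75 [ 0.5042 -0.1605  0.0393] [0.0022 0.0802 0.9968 0.    ] [ 3.3  0.4 -0.2] 0.0008
tcp in box [-0.0421 -0.0702] tool y yaw err deg 0.08
```

```bash
python3 -m creep '[[[0.004,0,0.001],[0,0,0]],[[0.009,0,0.001],[0,0,0]],[[0.013,0.001,0.001],[0,0,0]],[[0.0175,0.002,0.001],[0,0,0]],[[0.022,0.003,0.001],[0,0,0]],[[0.026,0.005,0.001],[0,0,0]],[[0.03,0.007,0.001],[0,0,0]],[[0.0335,0.0095,0.001],[0,0,0]],[[0.037,0.0125,0.001],[0,0,0]],[[0.04,0.0155,0.001],[0,0,0]],[[0.043,0.019,0.001],[0,0,0]],[[0.0455,0.0225,0.001],[0,0,0]]]'
python3 -c "
from h import *;rep()"
```

```text
time_s: 14.95
tcp_pos: [0.4605, -0.1308, 0.0375]
eef_rot: [-0.0, 0.08, 0.997, -0.0]
contact_force: [2.1, -1.3, 0.1]
finger_gap: 0.0002
14.95 [ 0.4605 -0.1308  0.0375] [-5.000e-04  8.050e-02  9.968e-01 -1.000e-04] [ 2.1 -1.3  0.1] 0.0002
tcp in box [-0.09   -0.0479] tool y yaw err deg 0.05
```

```bash
python3 -m creep '[[[0.002,0.004,0],[0,0,0]],[[0.004,0.008,0],[0,0,0]],[[0.005,0.01,0],[0,0,0]],[[0.006,0.012,0],[0,0,0]],[[0.006,0.012,0],[0,0,0]]]'
python3 -m creep '[[[0,0.001,0],[0,0,0]],[[0,0.002,0],[0,0,0]],[[0,0.003,0],[0,0,0]],[[0,0.003,0],[0,0,0]]]'
```

```text
time_s: 15.45
tcp_pos: [0.4563, -0.1179, 0.0373]
eef_rot: [-0.001, 0.081, 0.997, 0.0]
contact_force: [0.1, -0.9, -0.2]
finger_gap: 0.0001
time_s: 15.85
tcp_pos: [0.4563, -0.1164, 0.0373]
eef_rot: [-0.001, 0.081, 0.997, -0.001]
contact_force: [-1.3, -7.8, 0.1]
finger_gap: 0.0007
```

```bash
python3 -m creep '[[[0,0.001,0],[0,0,0]],[[0,0.0015,0],[0,0,0]],[[0,0.0015,0],[0,0,0]],[[0,0.0015,0],[0,0,0]]]'
python3 -c "
from h import *;rep()"
python3 -m creep '[[[0,-0.005,0],[0,0,0]],[[0.002,-0.018,0],[0,0,0]],[[0.002,-0.025,0],[0,0,0]],[[0.002,-0.025,-0.02],[0,0,0]],[[0.002,-0.025,-0.06],[0,0,0]],[[0.002,-0.025,-0.1],[0,0,0]],[[0.002,-0.04,-0.14],[0,0,0]],[[0.002,-0.08,-0.16],[0,0,0]],[[0.002,-0.12,-0.16],[0,0,0]],[[0.002,-0.165,-0.16],[0,0,0]],[[0.002,-0.2,-0.16],[0,0,0]],[[0.002,-0.2,-0.16],[0,0,0]]]'
python3 - <<'E'
from h import *
rep();pic('side','s4.png',(210,100,370,220),5);pic('top','t4.png',(220,130,420,280),4)
for n,z in(('cover',.06),('coupling',.06),('tagged_pivot',.044),('tagged_grip',.044),('plain_grip',.044)):
  for c in('side','top'):
    for d in r.landmark_of(n,c)[:1]:print(n,c,round(d['conf'],2),np.round(d['position'],1),np.round(box(ray(c,d['position'],z)),4))
E
```

```text
time_s: 16.25
tcp_pos: [0.4563, -0.1162, 0.0373]
eef_rot: [-0.002, 0.081, 0.997, -0.001]
contact_force: [0.6, -15.6, -1.4]
finger_gap: 0.0005
16.25 [ 0.4563 -0.1162  0.0373] [-0.0017  0.0807  0.9967 -0.0015] [  0.6 -15.6  -1.4] 0.0005
tcp in box [-0.0964 -0.0342] tool y yaw err deg 0.02
time_s: 17.45
tcp_pos: [0.4229, -0.3141, 0.1972]
eef_rot: [-0.0, 0.083, 0.997, -0.0]
contact_force: [0.3, 0.7, 0.6]
finger_gap: 0.0005
17.45 [ 0.4229 -0.3141  0.1972] [-0.      0.0829  0.9966 -0.    ] [0.3 0.7 0.6] 0.0005
tcp in box [-0.0975 -0.2349] tool y yaw err deg -0.23
cover side 0.86 [271.4 198.2] [-0.0046  0.1068]
cover top 0.63 [272.9 202.2] [-1.000e-04  1.147e-01]
coupling side 0.53 [311.6 144.2] [ 0.0758 -0.1674]
coupling top 0.62 [366.7 190.7] [ 0.0824 -0.1672]
tagged_pivot side 0.58 [311.4 188. ] [-0.046 -0.018]
tagged_pivot top 0.63 [310.2 220.5] [-0.0369 -0.0103]
tagged_grip side 0.71 [323.1 192.7] [-0.0819 -0.0262]
tagged_grip top 0.56 [309.4 239.1] [-0.0947 -0.0167]
plain_grip side 0.5 [294.2 165.5] [ 0.0561 -0.0604]
plain_grip top 0.49 [334.1 198.3] [ 0.0442 -0.0739]
```

View pics/s4.png

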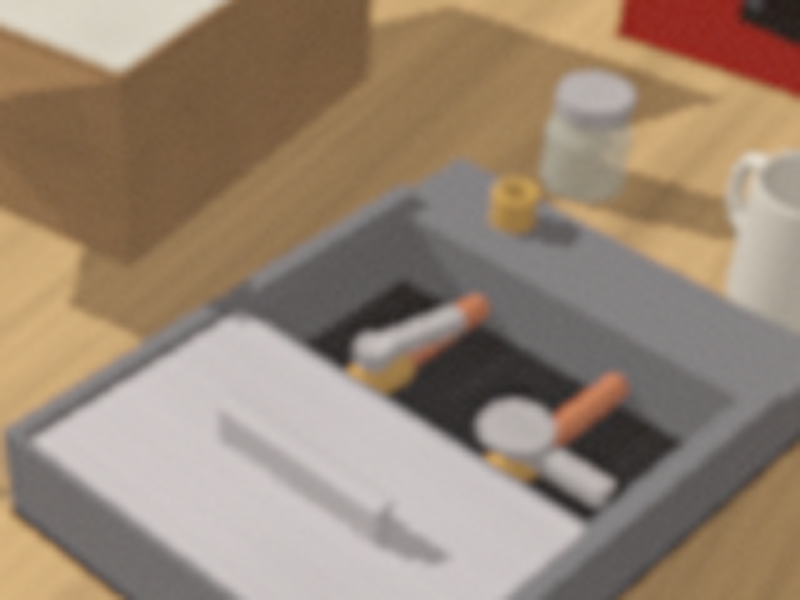

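View pics/t4.png

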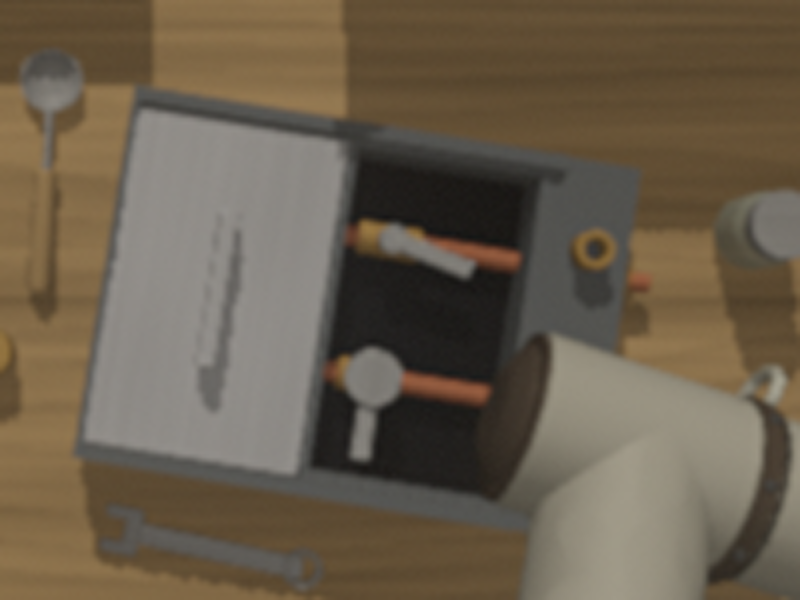

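Both views show the tagged handle pointing to box -x, with its end at (362,460) and the pivot at (374,377) in the top crop: within about 1° of across the pipe. The plain handle, cover and coupling are where they were, and the hand is up and clear with no contact force.

```bash
python3 -c "
from h import *
state();print(r.close_job())"
```

```text
18.05 [ 0.424  -0.3105  0.1976] [ 1.000e-04  8.000e-02  9.968e-01 -0.000e+00] [-1.1  0.6 -0.2] 0.0
the job is handed in; nothing more can be done
None
```

The water is shut off and the job is handed in at about 18 s of the 56 s allowed; no verdict was reported.

**Cover:** I pushed it with shut fingers on the bar's -y side, at about 3 N, until the force rose to 9 N at the end stop. The last pictures show it lying flat on the deck, clear of the well. The networks put its centre at box y 107 mm (side) and 115 mm (top); the place against the stop is 111 mm.

**Tagged valve:** It was the one on the robot's side (box x -48). I pushed its handle clockwise until the force reached about 16 N at its stop. In the top picture it points to box -x, about 1° from square across the pipe.

**Everything else:** In the pictures the plain handle, coupling, wrench and spoon have not visibly moved. The jar, mug and pipe cap look in place where they show; the arm partly hid the mug from above. The hand finished at z 0.197 m beyond the ledge, clear of everything, with only sensor noise on the force reading.

**Disagreements:** The network points for the grips and the bar scattered by up to about 20 mm between views. One top-view report of the bar was wrong by about 190 mm in x. For the handle angles I relied on the pictures and the contact forces instead.

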